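# Centre the overhanging flux bottle on its tub

## Task

The little needle-tipped flux bottle stands right at the edge of the flux tub's lid, overhanging it, and could fall off. Nudge it with light taps of a fingertip, low on its body, until it stands upright in the centre of the lid, then take the hand away. Do not grip, lift or topple the bottle, do not knock it hard, do not shove the tub along the bench, and leave the other things where they are.

Things in the scene. Friction and masses are not known exactly. Their poses are not given: they have to be found in the camera images.
- flux_bottle: needle-tipped bottle, 50 to 90 g, loose, upright on the lid, its axis 23 to 27 mm from the lid's centre in any direction. Origin: centre of its underside, z up the needle. Body 36 mm across, 40 mm high (straight wall up to 26 mm, then a shoulder), collar 21 mm across to 49 mm, needle 8 mm across to 86 mm. Slides under 1 N if pushed low, tips if pushed high, stops at once. Over 5 N is a hard knock.
- flux_tub: round pale yellow tub with a flat press-on lid, 79 mm over all, 60 mm high, about 300 g, loose on the bench. Origin: centre of its underside, on the bench; the flat lid, 77 mm in diameter, is 60 mm above it and centred on it.
- usb_block: bystander, loose: white charger block 35x34 mm, 40 mm high with its two pins up, 90 to 105 mm from the tub's centre. Origin: centre of its underside.
- polyimide_tape: bystander, loose: flat orange tape roll, 52 mm across, 10 mm high, 90 to 110 mm from the tub's centre. Origin: centre of its underside.
- dropper_bottle: bystander, loose: amber dropper bottle, 33 mm across, 95 mm high, standing on the bench beyond the tub. Origin: centre of its underside.
- swab_tub: bystander, loose: open tub of cotton buds, 60 mm across, 81 mm high, beyond the work. Origin: centre of its underside.
- solder_spool: bystander, loose: solder wire spool standing on its flange, 53 mm across, 30 mm high, to the right of the work. Origin: centre of its underside.

How it is judged:
At the end, for the whole second after the job is handed in: The bottle stands upright (within 0.08 rad) and at rest on the lid, its axis within 7 mm of the lid's centre; the tub is upright and within 20 mm of where it stood (horizontal distance between flux_bottle and flux_tub below 0.007 m and angle between each of flux_bottle, flux_tub's own z axis and vertical below 0.08 rad and z of flux_bottle in the frame of flux_tub between 0.055 and 0.065 m and linear speed of flux_bottle below 0.01 m/s and distance of flux_tub from where it was at the start of the episode below 0.02 m); the robot touches nothing.
It fails at once if the bottle is tipped by more than 0.3 rad or knocked off the lid (angle between flux_bottle's own z axis and vertical above 0.3 rad or height (world z) of flux_bottle below 0.05 m).
It fails at once if the bottle is lifted more than 8 mm off the lid (height (world z) of flux_bottle above 0.068 m).
It fails at once if the bottle is gripped or knocked hard: more than 5 N from the fingers (contact force between the fingers and flux_bottle above 5 N).
It fails at once if the tub is shoved more than 20 mm, lifted more than 10 mm or tipped more than 0.2 rad (distance of flux_tub from where it was at the start of the episode above 0.02 m or height (world z) of flux_tub above 0.01 m or angle between flux_tub's own z axis and vertical above 0.2 rad).
It fails at once if a bystander is moved by more than 10 mm (distance of any of usb_block, polyimide_tape, dropper_bottle, swab_tub, solder_spool from where it was at the start of the episode above 0.01 m).
It also fails if it takes over 48 s, if anything falls off the work surface, if the arm or the gripper's body presses on something with over 40 N, if the wrist force passes 120 N, or if a joint passes its speed limit or range.

## Robot

A 7-joint arm with a two-finger parallel gripper is mounted at the origin on a cart in front of the work surface, level with it; the furniture and walls round the work are solid. World frame = base frame: x ahead of the robot, y to its left, z up, the work surface at z = 0. Lengths are in m, angles in rad, forces in N, time in s.
With the tool pointing down it reaches from about 0.4 to 0.85 m from the base axis. Payload 10.4 kg.
Tool frame: the origin (TCP) lies at the very end of the fingers, on their centre line; the grasp point (between the pads) lies 19 mm behind it (manip.grip_point_offset is the distance from the TCP to the grasp point, in m); z points along the fingers, y is the line along which they close (so a half turn about z gives the same grasp; the last joint's range is limited). The gripper opens to 85 mm and grips with 20 to 120 N. Pads are 22 mm wide; open, the fingers measure 114 mm over their backs; the gripper's body (76 mm by 85 mm) begins 54 mm behind the grasp point. The pads swing forward as they close: fully open they stand 13 mm farther back than shut.
Start: joints at [-1.177, 0.332, -0.065, 1.46, 0.022, 1.35, -0.088], TCP at [0.253, 0.572, 0.199] pointing down, gripper open.
Joint ranges: [-2.6, 2.6], [-0.5, 2.12], [-1.47, 1.34], [0.16, 2.42], [-1.27, 4.41], [0.06, 2.06], [-2.6, 2.6]. Speed limits (rad/s): [2.22, 2.22, 2.79, 2.79, 3.14, 3.14, 3.14].

## Interface

Orientations are given as a unit quaternion [x, y, z, w].
In Python, from workcell import manip gives the robot as it stands. The module is installed in compiled form; this text tells all that it offers.
- The arm moves only by the shell command python3 -m inch 'ROWS' [OPENING] [FORCE]. ROWS is JSON, a list of rows, each a list of 2 entries, a list of its own where there are three numbers: the shift along the tool's x, y, z each as a share of 0.08 m, from -1 to 1, then the turn, a rotation vector about the tool's x, y, z each as a share of 45 degrees, from -1 to 1. A call has exactly 10 rows; each row is the pose to reach, as a shift and turn from the pose commanded when the call began, along the tool's axes at that moment; what a row does not reach only later rows make up. A row lasts 1/10 s, in which the tool goes at most 50 mm and 8.59 degrees, less where a joint would pass 70% of its speed; a pose out of reach is approached as far as the arm can. A call with a number of a shift or a turn outside -1 to 1 is refused whole. A call with a gripper value outside its range is refused whole. OPENING is the opening, from 0 (shut) to 1 (fully open), set as the call begins (- or left out, the last holds). The fingers move at their own pace and stop on an object; FORCE is the grip in N (left out, the last holds). Time passes only in rows, so rows that repeat a pose let the fingers close, or fill a call up. It gives the time, the measured TCP pose, the force, the opening and the grip force at its end, in the units of the state.
- manip.get_obs(): the state, without advancing time (a new reading comes with each control period).
- manip.camera(name): name is "scene" or "top"; returns the picture (384x512x3 uint8, red, green, blue); there is no depth.
- manip.camera_params(name): a dict with "fov_y" (degrees; the focal length in pixels is half the picture's height over the tangent of half this angle, whatever the lens; pixels are square), "cx", "cy" (the principal point, pixels), "camera_from_world" (4x4, takes a point from world to camera coordinates). Camera axes: x right, y up, looking along -z (the intrinsics and any distortion apply to the point x, -y, -z); pixel columns grow to the right and rows downward; lengths in m; the calibration is good to about 2 mm. A picture is of the moment at which its call begins. camera_params takes no time and is no camera call.
- manip.hand_in(): hands the job in; it is judged then, once.
The state is a dict: "clock": time; "joint_pos": joint angles; "joint_velocities": joint speeds; "tau": joint torques, N m; "position": TCP position; "ee_rot": TCP orientation; "ft_force": force on the tool from outside, world axes, zero at the start; "torque": the same for the moment, N m; "grip_width": opening from 0.0 (shut) to 1.0 (fully open); "grasp_force": force on a finger pad.
Only numpy, scipy, OpenCV 4.12 (cv2) and the standard library are available. Lean on these libraries where they do the work, as an engineer would, in place of code of your own. Each camera call takes 0.05 s, during which the arm holds its last target. There are 200 camera calls.

## Working session

There is one attempt and no reset: what is moved stays moved. The work goes in short steps, Python scripts to look and compute and a shell command to move; the robot and the scene stay as the last step left them, time stands still between calls to the robot, and variables do not carry over. Pictures are saved under pics/ and viewed, at most 10 in all, crops included, and the job is handed in when it is done.

```bash
mkdir -p pics
python3 - <<'E'
from workcell import manip
import cv2,numpy as np
a=[manip.camera(n) for n in("scene","top")]
for n,i in zip(("scene","top"),a):
    cv2.imwrite(f"pics/{n}0.png",i[:,:,::-1]); print(manip.camera_params(n))
o=manip.get_obs();print(o)
E
```

```text
{'fov_y': 48.91733734437521, 'cx': 253.4122908506007, 'cy': 186.06987847333235, 'camera_from_world': array([[ 0.85747746, -0.51394782, -0.02429093, -0.63933202],
       [ 0.33371541,  0.51960058,  0.7865426 , -0.139706  ],
       [-0.39162027, -0.6825488 ,  0.6170581 , -0.93370327],
       [ 0.        ,  0.        ,  0.        ,  1.        ]])}
{'fov_y': 46.28260417183142, 'cx': 255.16961552935373, 'cy': 183.6468288550788, 'camera_from_world': array([[-0.01034566, -0.99989874, -0.00977153, -0.21095867],
       [ 0.99521475, -0.01124574,  0.09706252, -0.6209297 ],
       [-0.09716257, -0.0087206 ,  0.99523032, -1.04296275],
       [ 0.        ,  0.        ,  0.        ,  1.        ]])}
{'clock': 0.1, 'joint_pos': array([-1.17657994,  0.3328116 , -0.06469477,  1.46089618,  0.02160529,
        1.34992281, -0.08846351]), 'joint_velocities': array([-0.00040517,  0.00010566,  0.00057729, -0.00410365, -0.00039982,
        0.00032581,  0.00054289]), 'tau': array([ 1.11869300e-03, -6.26746058e+01,  4.87785065e-02, -3.92433393e+01,
        1.61521405e-02,  7.03046360e-03, -3.71603718e-06]), 'position': array([0.25287906, 0.57111337, 0.19777515]), 'ee_rot': array([ 2.06876952e-01,  9.78366739e-01, -6.62985125e-04, -1.04437225e-04]), 'ft_force': array([-0.74829984,  0.13308822, -0.36495247]), 'torque': array([-0.01485577, -0.00848556, -0.01380463]), 'grasp_force': 0.0, 'grip_width': 1.0000800392240676}
```

View pics/scene0.png

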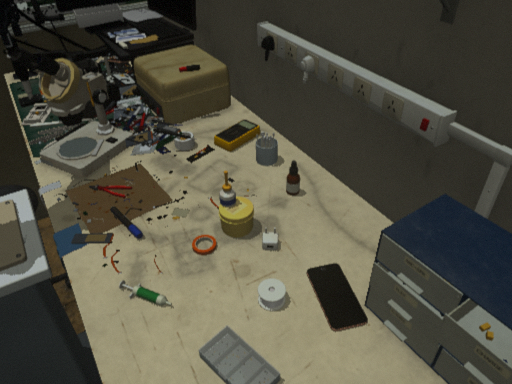

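View pics/top0.png

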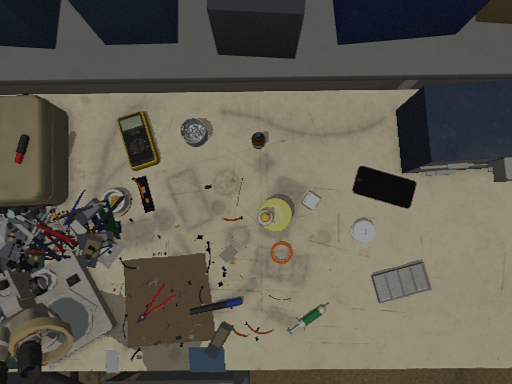

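Scene: the yellow tub is at about (236,215), with the bottle on its left/far edge. Top: the lid is at about (276,214) and the bottle at about (266,217), so it overhangs towards image left (+y). I'll zoom in.

```bash
cat > h.py <<'E'
from workcell import manip
import cv2,numpy as np
def ray(n,u,v):
    p=manip.camera_params(n);M=p["camera_from_world"];f=192/np.tan(np.radians(p["fov_y"]/2))
    d=M[:3,:3].T@np.array([(u-p["cx"])/f,-(v-p["cy"])/f,-1]);return -M[:3,:3].T@M[:3,3],d
def onz(n,u,v,z):
    c,d=ray(n,u,v);return c+d*(z-c[2])/d[2]
def pix(n,X):
    p=manip.camera_params(n);M=p["camera_from_world"];f=192/np.tan(np.radians(p["fov_y"]/2))
    q=M[:3,:3]@np.array(X)+M[:3,3];return p["cx"]+f*q[0]/-q[2],p["cy"]-f*q[1]/-q[2]
E
python3 - <<'E'
import cv2,numpy as np
from h import *
t=cv2.imread("pics/top0.png");s=cv2.imread("pics/scene0.png")
a=cv2.resize(t[175:275,245:345],(400,400),interpolation=cv2.INTER_NEAREST)
b=cv2.resize(s[165:265,185:285],(400,400),interpolation=cv2.INTER_NEAREST)
cv2.imwrite("pics/crop0.png",np.hstack([a,b]))
h=cv2.cvtColor(t,cv2.COLOR_BGR2HSV)
m=cv2.inRange(h,(22,90,90),(38,255,255));m[:,:245]=0;m[:,300:]=0;m[:190]=0;m[240:]=0
c=max(cv2.findContours(m,0,1)[0],key=cv2.contourArea)
print(cv2.boundingRect(c),cv2.minEnclosingCircle(c))
(u,v),r=cv2.minEnclosingCircle(c);print(onz("top",u,v,.06))
E
```

```text
(259, 198, 33, 34) ((274.5812072753906, 214.14102172851562), 16.93305015563965)
[ 0.54458773 -0.26187934  0.06      ]
```

View pics/crop0.png

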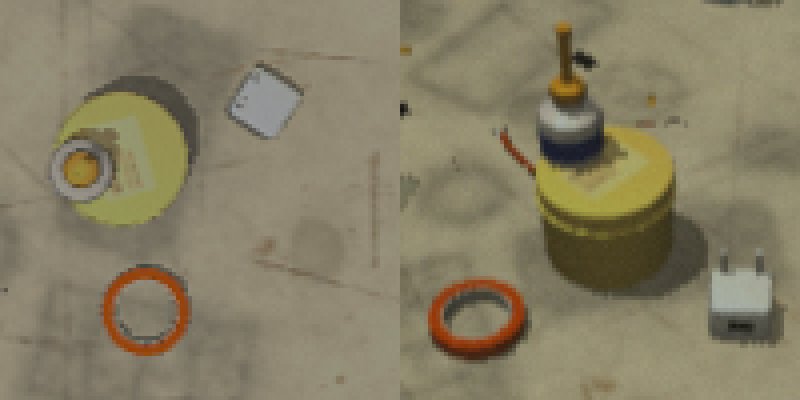

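```bash
cat > m.py <<'E'
import sys
from h import *
def lidfit(t):
    h=cv2.cvtColor(t,cv2.COLOR_BGR2HSV)
    m=cv2.inRange(h,(22,75,90),(38,255,255));m[:,:245]=0;m[:,300:]=0;m[:190]=0;m[240:]=0
    c=max(cv2.findContours(m,0,1)[0],key=cv2.contourArea)[:,0].astype(float)
    return m,c
if __name__=="__main__":
    t=cv2.imread("pics/top0.png");m,c=lidfit(t)
    hull=cv2.convexHull(c.astype(np.float32))[:,0]
    # keep lid points away from the bottle
    k=c[np.hypot(c[:,0]-265.3,c[:,1]-217.3)>10.5]
    A=np.c_[2*k,np.ones(len(k))];x=np.linalg.lstsq(A,(k**2).sum(1),rcond=None)[0]
    print("lid",x[:2],np.sqrt(x[2]+x[0]**2+x[1]**2),onz("top",*x[:2],.06))
    L=onz("top",*x[:2],.06)
    for z in(.085,.095,.1):print("bottle",z,onz("top",265,217.1,z)-L)
    # orange collar
    h=cv2.cvtColor(t,cv2.COLOR_BGR2HSV);o=cv2.inRange(h,(8,150,120),(22,255,255));o[:,:255]=0;o[:,278:]=0;o[:205]=0;o[230:]=0
    n=np.argwhere(o);print(len(n),n.mean(0)[::-1])
    u,v=n.mean(0)[::-1];B=onz("top",u,v,.115);print("collar",B,B-L)
    print("scene proj base",pix("scene",[*B[:2],.06]),"tip",pix("scene",[*B[:2],.146]),"tub base",pix("scene",[*L[:2],0]))
    for nm,u,v,z in(("tape",281.2,252.3,.01),("usb",311,200.5,.04)):
        P=onz("top",u,v,z);print(nm,P,np.hypot(*(P-L)[:2]))
E
python3 m.py
```

```text
lid [274.55681718 214.36129368] 16.632434369215037 [ 0.54408241 -0.26181588  0.06      ]
bottle 0.085 [-0.00662303  0.02237373  0.025     ]
bottle 0.095 [-0.00685069  0.02249662  0.035     ]
bottle 0.1 [-0.00696451  0.02255807  0.04      ]
33 [264.84848485 216.66666667]
collar [ 0.53772149 -0.23875521  0.115     ] [-0.00636092  0.02306067  0.055     ]
scene proj base (np.float64(227.93371933010414), np.float64(202.665074718404)) tip (np.float64(225.42722392636773), np.float64(171.61581340219038)) tub base (np.float64(236.741056607265), np.float64(227.13412187845174))
tape [ 0.45476089 -0.27806498  0.01      ] 0.0907874846874487
usb [ 0.57626493 -0.34859665  0.04      ] 0.09255601427806454
```

Run:
```python
from h import *
def tri(a,b):
    c1,d1=ray("scene",*a);c2,d2=ray("top",*b);A=np.c_[d1,-d2];s=np.linalg.lstsq(A,c2-c1,rcond=None)[0]
    p,q=c1+s[0]*d1,c2+s[1]*d2;return (p+q)/2,np.linalg.norm(p-q)
print("ring",tri((62,82),(42,335)));print("headjoint",tri((45,62),(28,350)))
print("box far corner",tri((136,62),(68,205)),tri((165,45),(10,96)))
print("helping",tri((102,97),(40,285)))
from scipy.spatial.transform import Rotation as R
o=manip.get_obs();M=R.from_quat(o["ee_rot"]).as_matrix();print(M)
print(M.T@(np.array([.53,-.2,.3])-o["position"])/.08)
```

```text
ring (array([0.31858974, 0.17804397, 0.24662217]), np.float64(0.004429848805013441))
headjoint (array([0.30095247, 0.17748062, 0.30021655]), np.float64(0.013925134530126507))
box far corner (array([0.52806146, 0.13824204, 0.26515384]), np.float64(0.06601538651573774)) (array([0.69723118, 0.26675976, 0.25335938]), np.float64(0.15072268415133586))
helping (array([0.40380469, 0.22280864, 0.1655963 ]), np.float64(0.003897809883256104))
[[-9.14403832e-01  4.04802919e-01 -4.78668497e-04]
 [ 4.04803196e-01  9.14402975e-01 -1.25407388e-03]
 [-6.99568698e-05 -1.34049650e-03 -9.99999099e-01]]
[-7.06945947 -7.4133253  -1.26737973]
```

```bash
python3 -m inch '[[[-0.1,0,-0.2],[0,0,0]],[[-0.2,0,-0.4],[0,0,0]],[[-0.3,0,-0.6],[0,0,0]],[[-0.4,0,-0.8],[0,0,0]],[[-0.5,0,-1],[0,0,0]],[[-0.6,-0.1,-1],[0,0,0]],[[-0.7,-0.2,-1],[0,0,0]],[[-0.8,-0.3,-1],[0,0,0]],[[-0.9,-0.4,-1],[0,0,0]],[[-1,-0.5,-1],[0,0,0]]]' 0
python3 -m inch '[[[-0.1,-0.05,-0.1],[0,0,0]],[[-0.2,-0.1,-0.2],[0,0,0]],[[-0.3,-0.15,-0.3],[0,0,0]],[[-0.4,-0.2,-0.4],[0,0,0]],[[-0.5,-0.25,-0.5],[0,0,0]],[[-0.6,-0.3,-0.6],[0,0,0]],[[-0.7,-0.35,-0.7],[0,0,0]],[[-0.8,-0.4,-0.8],[0,0,0]],[[-0.9,-0.45,-0.9],[0,0,0]],[[-1,-0.5,-1],[0,0,0]]]'
python3 -m inch '[[[-0.1,-0.05,-0.1],[0,0,0]],[[-0.2,-0.1,-0.2],[0,0,0]],[[-0.3,-0.15,-0.3],[0,0,0]],[[-0.4,-0.2,-0.4],[0,0,0]],[[-0.5,-0.25,-0.5],[0,0,0]],[[-0.6,-0.3,-0.6],[0,0,0]],[[-0.7,-0.35,-0.7],[0,0,0]],[[-0.8,-0.4,-0.8],[0,0,0]],[[-0.9,-0.45,-0.9],[0,0,0]],[[-1,-0.5,-1],[0,0,0]]]'
```

```text
clock: 1.1
position: [0.3101, 0.5013, 0.278]
ee_rot: [0.207, 0.978, -0.0, -0.0]
ft_force: [-0.6, 0.1, 0.7]
grip_width: -0.003
grasp_force: 0.0
clock: 2.1
position: [0.3674, 0.433, 0.3592]
ee_rot: [0.207, 0.978, 0.0, 0.0]
ft_force: [-0.7, -0.3, 0.8]
grip_width: -0.002
grasp_force: 0.0
clock: 3.1
position: [0.4243, 0.364, 0.4392]
ee_rot: [0.207, 0.978, 0.0, 0.0]
ft_force: [0.4, -0.1, 0.2]
grip_width: 0.003
grasp_force: 0.0
```

```bash
python3 -m inch '[[[-0.1,-0.1,0],[0,0,0]],[[-0.2,-0.2,0],[0,0,0]],[[-0.3,-0.3,0],[0,0,0]],[[-0.4,-0.4,0],[0,0,0]],[[-0.5,-0.5,0],[0,0,0]],[[-0.6,-0.6,0],[0,0,0]],[[-0.7,-0.7,0],[0,0,0]],[[-0.8,-0.8,0],[0,0,0]],[[-0.9,-0.9,0],[0,0,0]],[[-1,-1,0],[0,0,0]]]'
python3 -m inch '[[[-0.1,-0.1,0],[0,0,0]],[[-0.2,-0.2,0],[0,0,0]],[[-0.3,-0.3,0],[0,0,0]],[[-0.4,-0.4,0],[0,0,0]],[[-0.5,-0.5,0],[0,0,0]],[[-0.6,-0.6,0],[0,0,0]],[[-0.7,-0.7,0],[0,0,0]],[[-0.8,-0.8,0],[0,0,0]],[[-0.9,-0.9,0],[0,0,0]],[[-1,-1,0],[0,0,0]]]'
python3 -m inch '[[[-0.1,-0.1,0],[0,0,0]],[[-0.2,-0.2,0],[0,0,0]],[[-0.3,-0.3,0],[0,0,0]],[[-0.4,-0.4,0],[0,0,0]],[[-0.5,-0.5,0],[0,0,0]],[[-0.6,-0.6,0],[0,0,0]],[[-0.7,-0.7,0],[0,0,0]],[[-0.8,-0.8,0],[0,0,0]],[[-0.9,-0.9,0],[0,0,0]],[[-1,-1,0],[0,0,0]]]'
```

```text
clock: 4.1
position: [0.465, 0.2582, 0.4385]
ee_rot: [0.207, 0.978, 0.0, 0.0]
ft_force: [0.9, 0.1, 0.0]
grip_width: 0.001
grasp_force: 0.0
clock: 5.1
position: [0.5058, 0.1527, 0.4385]
ee_rot: [0.207, 0.978, 0.0, 0.0]
ft_force: [-0.0, -1.3, 0.3]
grip_width: 0.002
grasp_force: 0.0
clock: 6.1
position: [0.5465, 0.0471, 0.4385]
ee_rot: [0.207, 0.978, 0.0, -0.0]
ft_force: [-0.7, 0.3, -0.6]
grip_width: 0.002
grasp_force: 0.0
```

```bash
python3 -m inch '[[[-0.04,-0.1,0.1],[0,0,0.1]],[[-0.08,-0.2,0.2],[0,0,0.2]],[[-0.12,-0.3,0.3],[0,0,0.3]],[[-0.16,-0.4,0.4],[0,0,0.4]],[[-0.2,-0.5,0.5],[0,0,0.5]],[[-0.24,-0.6,0.6],[0,0,0.6]],[[-0.28,-0.7,0.7],[0,0,0.7]],[[-0.32,-0.8,0.8],[0,0,0.8]],[[-0.36,-0.9,0.9],[0,0,0.9]],[[-0.4,-1,1],[0,0,1]]]'
cat > go.py <<'E'
import sys
from h import *
from scipy.spatial.transform import Rotation as R
o=manip.get_obs();M=R.from_quat(o["ee_rot"]).as_matrix()
T=np.array([float(a) for a in sys.argv[1:4]])
ang,tilt=float(sys.argv[4]),float(sys.argv[5])  # push azimuth deg, tilt deg
p=np.array([np.cos(np.radians(ang)),np.sin(np.radians(ang)),0]);up=np.array([0,0,1.])
z=np.sin(np.radians(tilt))*p-np.cos(np.radians(tilt))*up
x=-np.cos(np.radians(tilt))*p-np.sin(np.radians(tilt))*up   # pushing face is tool -x
G=np.c_[x,np.cross(z,x),z]
print("shift",(M.T@(T-o["position"])/.08).round(3),"turn",(R.from_matrix(M.T@G).as_rotvec(degrees=True)/45).round(3),o["position"].round(4),o["ft_force"].round(2),round(o["clock"],2))
E
python3 go.py .522 -.181 .2 -74.6 20
```

```text
clock: 7.1
position: [0.5431, -0.0389, 0.3582]
ee_rot: [0.567, 0.824, 0.0, -0.0]
ft_force: [0.2, 0.5, 0.2]
grip_width: -0.002
grasp_force: 0.0
shift [-1.565 -0.881  1.977] turn [ 0.021 -0.444  0.122] [ 0.5431 -0.0389  0.3582] [0.22 0.53 0.2 ] 7.1
```

```bash
python3 -m inch '[[[-0.1,-0.09,0.1],[0,-0.06,0.01]],[[-0.2,-0.18,0.2],[0,-0.1,0.02]],[[-0.3,-0.27,0.3],[0.01,-0.15,0.03]],[[-0.4,-0.36,0.4],[0.01,-0.2,0.05]],[[-0.5,-0.45,0.5],[0.01,-0.25,0.07]],[[-0.6,-0.54,0.6],[0.01,-0.3,0.08]],[[-0.7,-0.63,0.7],[0.02,-0.35,0.1]],[[-0.8,-0.72,0.8],[0.02,-0.4,0.12]],[[-0.9,-0.8,0.9],[0.02,-0.44,0.12]],[[-1,-0.88,1],[0.021,-0.444,0.122]]]'
python3 go.py .522 -.181 .15 -74.6 20
```

```text
clock: 8.1
position: [0.506, -0.138, 0.2779]
ee_rot: [0.595, 0.785, -0.105, 0.138]
ft_force: [0.2, 0.1, 0.9]
grip_width: -0.006
grasp_force: 0.0
shift [0.01  0.048 1.697] turn [0.002 0.    0.006] [ 0.506  -0.138   0.2779] [0.25 0.14 0.89] 8.1
```

```bash
python3 -m inch '[[[0,0,0.1],[0,0,0]],[[0,0,0.2],[0,0,0]],[[0,0.01,0.3],[0,0,0]],[[0,0.01,0.4],[0,0,0]],[[0,0.02,0.5],[0,0,0]],[[0,0.02,0.6],[0,0,0]],[[0,0.03,0.7],[0,0,0]],[[0,0.04,0.8],[0,0,0]],[[0,0.05,0.9],[0,0,0]],[[0,0.05,1],[0,0,0.006]]]'
python3 go.py .523 -.186 .1 -74.6 20
```

```text
clock: 9.1
position: [0.5176, -0.1635, 0.2027]
ee_rot: [0.597, 0.783, -0.104, 0.139]
ft_force: [-0.7, -0.1, -0.2]
grip_width: -0.004
grasp_force: 0.0
shift [ 0.167 -0.012  1.305] turn [ 0.002 -0.    -0.003] [ 0.5176 -0.1635  0.2027] [-0.74 -0.14 -0.19] 9.1
```

```bash
python3 -m inch '[[[0.02,0,0.1],[0,0,0]],[[0.04,0,0.2],[0,0,0]],[[0.06,0,0.3],[0,0,0]],[[0.08,0,0.4],[0,0,0]],[[0.1,0,0.5],[0,0,0]],[[0.12,0,0.6],[0,0,0]],[[0.14,-0.01,0.7],[0,0,0]],[[0.16,-0.01,0.8],[0,0,0]],[[0.17,-0.01,0.9],[0,0,0]],[[0.17,-0.01,1],[0,0,0]]]'
python3 - <<'E'
from h import *
a=[manip.camera(n)[:,:,::-1] for n in("scene","top")]
cv2.imwrite("pics/scene1.png",a[0]);cv2.imwrite("pics/top1.png",a[1])
z=[cv2.resize(i,(400,400),interpolation=cv2.INTER_NEAREST) for i in(a[1][175:275,205:305],a[0][145:245,165:265])]
cv2.imwrite("pics/crop1.png",np.hstack(z))
P=manip.get_obs()["position"];print(P,pix("top",P),pix("scene",P))
E
python3 go.py .523 -.186 .067 -74.6 20
```

```text
clock: 10.1
position: [0.5207, -0.1777, 0.1228]
ee_rot: [0.597, 0.783, -0.104, 0.139]
ft_force: [0.4, -0.1, -0.1]
grip_width: -0.0
grasp_force: 0.0
[ 0.52006028 -0.17802992  0.12239076] (np.float64(236.86764244607605), np.float64(225.08068993580312)) (np.float64(206.3378883184518), np.float64(169.18812479528975))
shift [0.137 0.009 0.687] turn [-0.    -0.    -0.002] [ 0.5201 -0.178   0.1224] [-0.31 -0.09  0.23] 10.2
```

View pics/crop1.png

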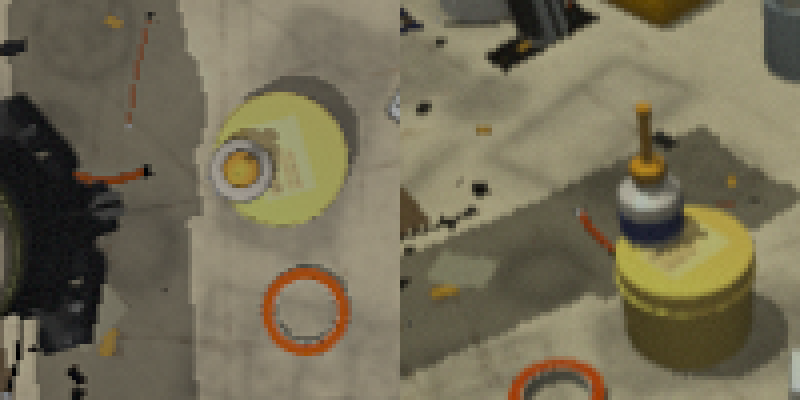

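Top: the fingertip is at about (235,226), matching the projected TCP. Scene: I expected the fingertip at about (206,169), but nothing is visible there. I'll view the whole frame.

View pics/scene1.png

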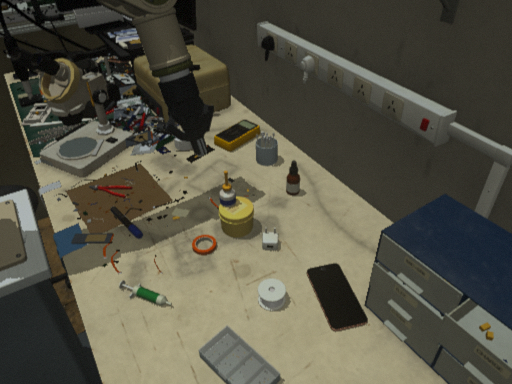

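The gripper is visible, and the tip looks to be at about (203,157), some 10 px above the projection. I'll zoom in with more brightness.

Run:
```python
from h import *
s=cv2.imread("pics/scene1.png");t=cv2.imread("pics/top1.png")
z=[cv2.resize(cv2.convertScaleAbs(i,alpha=2.2),(400,400),interpolation=cv2.INTER_NEAREST) for i in(t[200:250,200:250],s[130:180,175:225])]
cv2.imwrite("pics/crop2.png",np.hstack(z))
```

```text
(no output)
```

View pics/crop2.png

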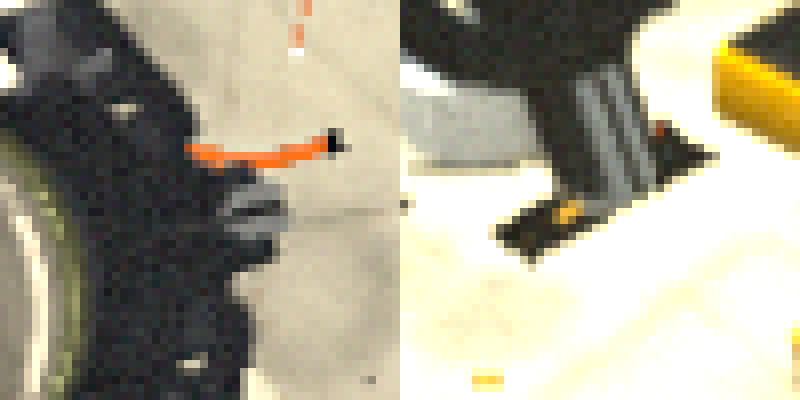

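```bash
cat >> h.py <<'E'
def tri(a,b):
    c1,d1=ray("scene",*a);c2,d2=ray("top",*b);A=np.c_[d1,-d2];s=np.linalg.lstsq(A,c2-c1,rcond=None)[0]
    p,q=c1+s[0]*d1,c2+s[1]*d2;return (p+q)/2,np.linalg.norm(p-q)
E
python3 - <<'E'
from h import *
print("tip",tri((202,155.5),(235.3,226)))
print("needle tip",tri((225.8,172),(265.3,217.2)))
P=manip.get_obs()["position"]
for z in(.12,.14,.15,.16):print(z,pix("scene",[P[0],P[1],z]),pix("top",[P[0],P[1],z]))
E
```

```text
tip (array([ 0.51636871, -0.17596159,  0.15944881]), np.float64(0.0034822812655412243))
needle tip (array([ 0.53684309, -0.23976825,  0.14582109]), np.float64(0.002160486465171447))
0.12 (np.float64(206.43765360719738), np.float64(170.05736810958416)) (np.float64(236.92321178534243), np.float64(225.08651161282316))
0.14 (np.float64(205.59330791571332), np.float64(162.70068266814073)) (np.float64(236.44979292506505), np.float64(225.0369142676665))
0.15 (np.float64(205.16267066622848), np.float64(158.94859058573763)) (np.float64(236.20558615603235), np.float64(225.01133014242438))
0.16 (np.float64(204.726238614359), np.float64(155.1460090666394)) (np.float64(235.95616782920055), np.float64(224.9852000325318))
```

Run:
```python
from h import *
a=cv2.imread("pics/scene0.png").astype(int);b=cv2.imread("pics/scene1.png").astype(int)
d=np.abs(a-b).max(2)[148:176,192:218]
for i,r in enumerate(d):print(148+i,' '.join(f"{x:3d}" for x in r))
```

```text
148  14  46  59  84  90 118 118  99  80  91 114  95  43  38  13   3   2   3   5   3   2   8   4   7   9  10
149   5  58  85 111 110 118 123 108  87  73  85  76  39  54  19   3   3   5   6   2   6   7   5   8  11   8
150   4  62 113 117 115 121 122 101  78  40  60  70  25  44  29   3   5   4   2   3   4   8   8  11  11  10
151   8  28 107 119 124 124 106  80  65  35  58  72  47  37  48   7   6   2   2   3   9  11  11   9   8   6
152  12   2  83 122 109 105  66  61  56  50  36  22  20  32  39   6   1   7   9  10  10  10  13   8   8   8
153   8   6  47  60  54  61  27   5   6  18   8  31  12  26  43   5   2  10  11   6   8   9   7   9   9   7
154   7   7   4  13  11  24  14  12  21  29  41  42  29  18  23  10   7   8  12  11   9  10  12  10   9  13
155   3   2   4   5   7  27  35  36  38  37  33  20  21  11   7   8   9   9   7  13  13  11   9  11   8   7
156   6   3   3  10   5   7  34  41  29  18  15  11  11   6  10   9  10   9   9   9   9  11   8   7   9  11
157   2   1   3   7   4   4   4   4   3   8  13  10   8  13  12  12  10  11   9   8   6  10   9  10   9   8
158   3   3   6   8 
[... 1223 characters left out ...]
   7   9  10   8  10   8  10   7  11   7  13   8  12
170   8   5   9  10   6   7  12   9   7  13  12   9   5   8   9  10  10   6   9   8   8   7  11   8   8  11
171  10   6   8  11   6  10   9   6  13   9   7   8   8   7   7   9   9   9   9   8   9   9   6  10   8   9
172   7   8   8   7  13  10   4   8  10   7   8   6   6   6  13  10   8  10   7   9   7   8  13  10  11   4
173  14   6   7   5   7   9   9   9  10  10  10  11  10   8  10   7   7   6   9   9  12  10   7   8   9   8
174  10  12   8   7  11  11  10  11   7   7   8   5  10   7   6   8   8   9  12   9   9  13   8  11  11  13
175  10  11  13  11   6   7   9   5   4  11   9   8   6  11   8  11   5   7  11   7  13   9  10   8  10  11
```

```bash
python3 -m inch '[[[0.02,0,0.05],[0,0,0]],[[0.04,0,0.1],[0,0,0]],[[0.06,0,0.15],[0,0,0]],[[0.08,0,0.2],[0,0,0]],[[0.1,0,0.25],[0,0,0]],[[0.12,0,0.3],[0,0,0]],[[0.13,0,0.35],[0,0,0]],[[0.15,0,0.4],[0,0,0]],[[0.17,0,0.47],[0,0,0]],[[0.17,0,0.47],[0,0,0]]]'
python3 - <<'E'
from h import *
a=[manip.camera(n)[:,:,::-1] for n in("scene","top")]
cv2.imwrite("pics/scene2.png",a[0]);cv2.imwrite("pics/top2.png",a[1])
z=[cv2.resize(cv2.convertScaleAbs(i,alpha=1.6),(400,400),interpolation=cv2.INTER_NEAREST) for i in(a[1][190:240,225:275],a[0][140:190,180:230])]
cv2.imwrite("pics/crop3.png",np.hstack(z))
P=manip.get_obs()["position"];print(P,pix("top",P),pix("scene",P))
E
```

```text
clock: 11.2
position: [0.5203, -0.1776, 0.0826]
ee_rot: [0.597, 0.783, -0.105, 0.138]
ft_force: [0.2, 0.3, 0.2]
grip_width: -0.001
grasp_force: 0.0
[ 0.52068283 -0.17766097  0.08336604] (np.float64(237.57591772950784), np.float64(224.89566685061666)) (np.float64(208.102135975833), np.float64(182.87111141618348))
```

View pics/crop3.png

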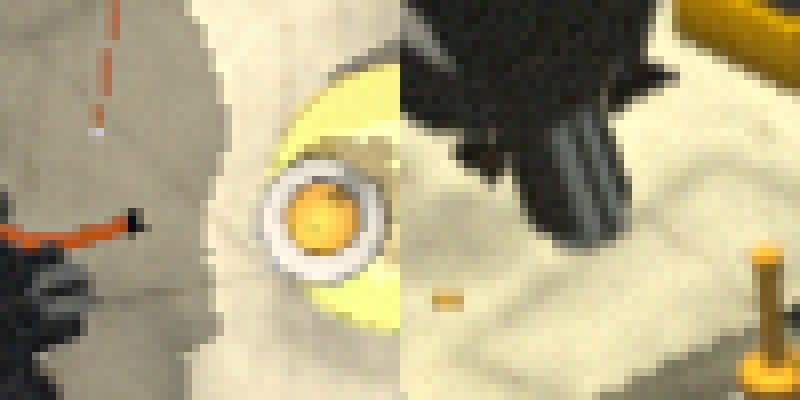

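```bash
python3 -m inch '[[[0.04,0,0.1],[0,0,0]],[[0.08,0,0.2],[0,0,0]],[[0.12,0,0.3],[0,0,0]],[[0.16,0,0.4],[0,0,0]],[[0.2,0,0.5],[0,0,0]],[[0.24,0,0.6],[0,0,0]],[[0.28,0,0.7],[0,0,0]],[[0.31,0,0.8],[0,0,0]],[[0.33,0,0.9],[0,0,0]],[[0.34,0,0.95],[0,0,0]]]'
python3 - <<'E'
from h import *
a=[manip.camera(n)[:,:,::-1] for n in("scene","top")]
cv2.imwrite("pics/scene3.png",a[0]);cv2.imwrite("pics/top3.png",a[1])
z=[cv2.resize(cv2.convertScaleAbs(i,alpha=1.6),(400,400),interpolation=cv2.INTER_NEAREST) for i in(a[1][190:240,225:275],a[0][165:215,180:230])]
cv2.imwrite("pics/crop4.png",np.hstack(z))
o=manip.get_obs();P=o["position"];print(P,o["ft_force"],pix("top",P),pix("scene",P))
E
```

```text
clock: 12.3
position: [0.5207, -0.1782, 0.0019]
ee_rot: [0.597, 0.783, -0.105, 0.138]
ft_force: [0.2, 0.2, -0.2]
grip_width: -0.003
grasp_force: 0.0
[ 0.52065847 -0.17820846  0.00219574] [0.40313677 0.12704361 0.55844546] (np.float64(239.43266876662642), np.float64(225.09349056647528)) (np.float64(211.2504418398782), np.float64(209.71070187811813))
```

View pics/crop4.png

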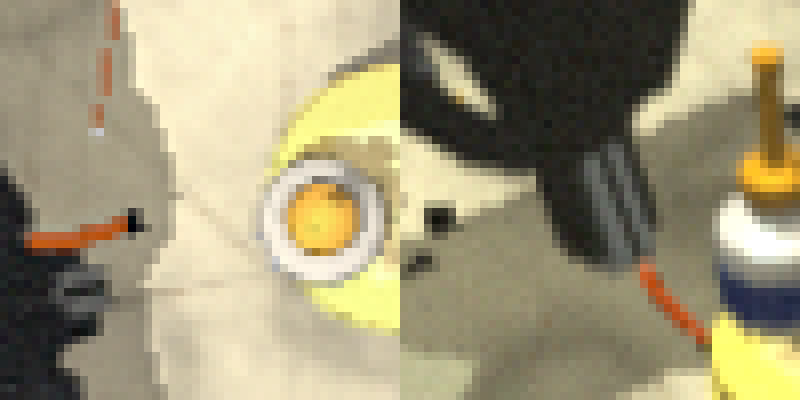

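Run:
```python
from h import *
from scipy.spatial.transform import Rotation as R
o=manip.get_obs();M=R.from_quat(o["ee_rot"]).as_matrix()
for P,s,t in(([.5201,-.178,.1224],(202.4,156),(235.4,226.1)),([.5207,-.1777,.0834],(203.7,170.6),(236.3,226.7)),([.5207,-.1782,.0022],(208.1,198.5),(238.1,226.8))):
    q,r=tri(s,t);print(q,r,"tool frame mm",(M.T@(q-P)*1e3).round(1))
```

```text
[ 0.51656639 -0.17626481  0.15819159] 0.002613778357955547 tool frame mm [ -9.8  -2.9 -34.5]
[ 0.515474   -0.17615821  0.11930909] 0.0024337418038648216 tool frame mm [ -9.6  -4.6 -34.7]
[ 0.51654581 -0.17667089  0.03802736] 9.635789916303281e-05 tool frame mm [ -9.8  -3.6 -34.6]
```

Triangulating the three frames puts the real pad tip 34.6 mm behind the reported TCP each time, and there was no contact at a reported z of 0.002. The gripper body therefore sits lower than stated, so I'll tilt to 35° and use this offset.

```bash
cat > f.py <<'E'
# args: real fingertip front-edge target F (x y z), push azimuth, tilt -> rows for go.py
import sys,subprocess,numpy as np
x,y,z,a,t=map(float,sys.argv[1:]);ar,tr=np.radians([a,t]);p=np.array([np.cos(ar),np.sin(ar),0]);u=np.array([0,0,1.])
F=np.array([x,y,z]);c,s=np.cos(tr),np.sin(tr)
P=F-.010*(c*p+s*u)+.0346*(s*p-c*u)
print(subprocess.run(["python3","go.py",*map(str,[*P,a,t])],capture_output=True,text=True).stdout)
E
python3 f.py .5263 -.2030 .075 -73 35
```

```text
shift [-0.601 -0.009 -0.297] turn [-0.016 -0.333 -0.034] [ 0.5207 -0.1782  0.0022] [0.4  0.13 0.56] 12.4
```

```bash
python3 -m inch '[[[0,0,-0.1],[0,-0.05,0]],[[0,0,-0.2],[0,-0.1,0]],[[-0.05,0,-0.3],[0,-0.15,0]],[[-0.15,0,-0.3],[0,-0.2,0]],[[-0.25,0,-0.3],[0,-0.25,0]],[[-0.35,0,-0.3],[0,-0.3,-0.02]],[[-0.45,-0.01,-0.3],[-0.01,-0.33,-0.03]],[[-0.55,-0.01,-0.3],[-0.016,-0.333,-0.034]],[[-0.6,-0.01,-0.3],[-0.016,-0.333,-0.034]],[[-0.6,-0.01,-0.3],[-0.016,-0.333,-0.034]]]'
python3 f.py .5263 -.2030 .075 -73 35
python3 - <<'E'
from h import *
a=[manip.camera(n)[:,:,::-1] for n in("scene","top")]
cv2.imwrite("pics/scene4.png",a[0]);cv2.imwrite("pics/top4.png",a[1])
z=[cv2.resize(cv2.convertScaleAbs(i,alpha=1.6),(400,400),interpolation=cv2.INTER_NEAREST) for i in(a[1][190:240,235:285],a[0][165:215,195:245])]
cv2.imwrite("pics/crop5.png",np.hstack(z))
for n in("top","scene"):print(pix(n,[.5263,-.203,.075]))
E
```

```text
clock: 13.4
position: [0.5302, -0.2146, 0.0423]
ee_rot: [0.568, 0.766, -0.178, 0.242]
ft_force: [-0.6, 0.1, 0.1]
grip_width: 0.002
grasp_force: 0.0
shift [ 0.016 -0.004  0.01 ] turn [ 0.001 -0.001 -0.003] [ 0.5302 -0.2146  0.0423] [-0.59  0.14  0.05] 13.4

(np.float64(248.92024798523244), np.float64(222.30995944184224))
(np.float64(215.6059884669392), np.float64(190.73745242019132))
```

View pics/crop5.png

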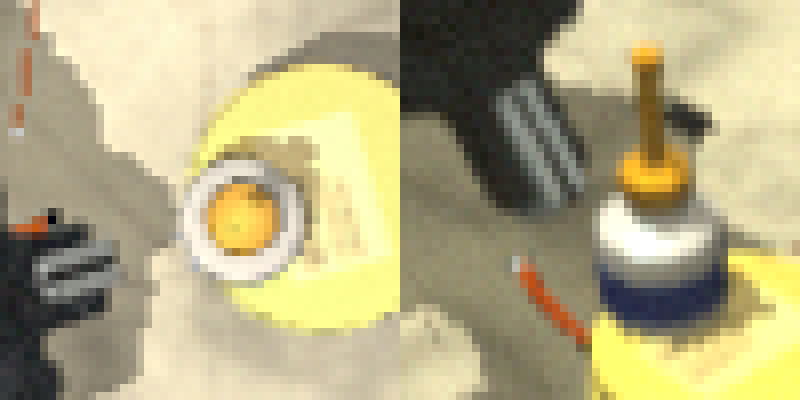

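The tip sits within 1 px of its prediction in both views: (249.6,223) in top and (216,190) in scene. About 20 mm of gap remains, so the first tap follows, and I'll track it numerically.

```bash
python3 -m inch '[[[-0.05,0,0.036],[0,0,0]],[[-0.1,0,0.072],[0,0,0]],[[-0.14,0,0.1],[0,0,0]],[[-0.164,0,0.115],[0,0,0]],[[-0.184,0,0.129],[0,0,0]],[[-0.205,0,0.144],[0,0,0]],[[-0.22,0,0.154],[0,0,0]],[[-0.235,0,0.165],[0,0,0]],[[-0.251,0,0.176],[0,0,0]],[[-0.266,0,0.187],[0,0,0]]]'
cat > tr.py <<'E'
from h import *
def meas(t,s,tag):
    h=cv2.cvtColor(t,cv2.COLOR_BGR2HSV);o=cv2.inRange(h,(8,150,120),(22,255,255));o[:,:255]=0;o[:,290:]=0;o[:200]=0;o[230:]=0
    n=np.argwhere(o);u,v=n.mean(0)[::-1]
    m=cv2.inRange(h,(22,75,90),(38,255,255));m[:,:245]=0;m[:,300:]=0;m[:190]=0;m[240:]=0
    c=max(cv2.findContours(m,0,1)[0],key=cv2.contourArea)[:,0].astype(float)
    c=c[c[:,0]>276]   # right rim of the lid, clear of hand and bottle
    r=16.63;x=np.array([274.56,214.36])
    for _ in range(20):
        e=c-x;d=np.hypot(*e.T);J=-e/d[:,None];x=x-np.linalg.lstsq(J,d-r,rcond=None)[0]
    hs=cv2.cvtColor(s,cv2.COLOR_BGR2HSV);q=cv2.inRange(hs,(8,140,90),(22,255,255));q[:160]=0;q[200:]=0;q[:,:215]=0;q[:,:]=q;q[:,250:]=0
    k=np.argwhere(q);top=k[k[:,0]<=k[:,0].min()+2].mean(0)[::-1];low=k[k[:,0]>=k[:,0].max()-6].mean(0)[::-1]
    L=onz("top",*x,.06);B=onz("top",u,v,.115)
    print(tag,"collar px",(u,v),len(n),"lid px",x,"B",B[:2],"L",L[:2],"B-L mm",((B-L)[:2]*1e3).round(1),"scene needle",top,low)
if __name__=="__main__":
    import sys
    meas(cv2.imread("pics/top4.png"),cv2.imread("pics/scene4.png"),"before")
    s,t=[manip.camera(n)[:,:,::-1].copy() for n in("scene","top")]
    cv2.imwrite(f"pics/s_{sys.argv[1]}.png",s);cv2.imwrite(f"pics/t_{sys.argv[1]}.png",t);meas(t,s,"now")
E
python3 tr.py a
```

```text
clock: 14.5
position: [0.5376, -0.2387, 0.0417]
ee_rot: [0.567, 0.767, -0.178, 0.242]
ft_force: [0.1, 0.3, -0.8]
grip_width: -0.002
grasp_force: 0.2
before collar px (np.float64(264.77142857142854), np.float64(216.71428571428572)) 35 lid px [274.60032053 214.30127537] B [ 0.53761979 -0.23858609] L [ 0.54421919 -0.26191796] B-L mm [-6.6 23.3] scene needle [225.125 171.75 ] [228.1627907  186.39534884]
now collar px (np.float64(267.625), np.float64(215.75)) 32 lid px [272.96126    213.27741529] B [ 0.53964979 -0.24482818] L [ 0.54661141 -0.25818083] B-L mm [-7.  13.4] scene needle [227.5 173.2] [230.34090909 187.61363636]
```

```bash
python3 -m inch '[[[-0.011,0,0.008],[0,0,0]],[[-0.023,0,0.016],[0,0,0]],[[-0.034,0,0.024],[0,0,0]],[[-0.045,0,0.032],[0,0,0]],[[-0.056,0,0.04],[0,0,0]],[[-0.068,0,0.048],[0,0,0]],[[-0.079,0,0.056],[0,0,0]],[[-0.09,0,0.063],[0,0,0]],[[-0.102,0,0.071],[0,0,0]],[[-0.113,0,0.079],[0,0,0]]]'
cat >> tr.py <<'E'
    # tub in the scene view: side walls below the lid, by edge against the first picture
    for f in("pics/scene0.png",f"pics/s_{sys.argv[1]}.png"):
        g=cv2.cvtColor(cv2.imread(f),cv2.COLOR_BGR2HSV);m=cv2.inRange(g,(20,110,40),(38,255,255))
        print([(r,np.flatnonzero(m[r,205:270])[[0,-1]]+205) for r in(222,226,230)],np.flatnonzero(m[205:250,237])[-1]+205)
E
python3 tr.py b|grep -v before
```

```text
clock: 15.6
position: [0.5408, -0.2493, 0.0417]
ee_rot: [0.567, 0.767, -0.178, 0.242]
ft_force: [0.1, -0.0, 0.3]
grip_width: 0.001
grasp_force: 0.3
now collar px (np.float64(272.59375), np.float64(214.46875)) 32 lid px [270.67393599 213.16193918] B [ 0.54232073 -0.25568928] L [ 0.54693285 -0.25292108] B-L mm [-4.6 -2.8] scene needle [231.2 175. ] [233.4893617  189.40425532]
[(222, array([221, 252])), (226, array([222, 252])), (230, array([223, 250]))] 236
[(222, array([221, 252])), (226, array([222, 252])), (230, array([223, 250]))] 236
```

```bash
python3 -m inch '[[[-0.008,0,0.006],[0,0,0]],[[-0.016,0,0.011],[0,0,0]],[[-0.024,0,0.017],[0,0,0]],[[-0.032,0,0.022],[0,0,0]],[[-0.04,0,0.028],[0,0,0]],[[-0.048,0,0.034],[0,0,0]],[[-0.056,0,0.04],[0,0,0]],[[-0.061,0,0.043],[0,0,0]],[[-0.061,0,0.043],[0,0,0]],[[-0.061,0,0.043],[0,0,0]]]'
python3 tr.py c|grep -v before
```

```text
clock: 16.7
position: [0.5425, -0.255, 0.0416]
ee_rot: [0.567, 0.767, -0.178, 0.242]
ft_force: [0.1, 0.2, -0.4]
grip_width: 0.0
grasp_force: 0.0
now collar px (np.float64(275.1714285714286), np.float64(213.42857142857142)) 35 lid px [270.85919349 213.52771388] B [ 0.54452357 -0.2613372 ] L [ 0.5460878  -0.25333586] B-L mm [-1.6 -8. ] scene needle [233.36363636 176.09090909] [235.30434783 190.47826087]
[(222, array([221, 252])), (226, array([222, 252])), (230, array([223, 250]))] 236
[(222, array([221, 252])), (226, array([222, 252])), (230, array([223, 250]))] 236
```

The bottle is now within about 1 mm of the lid's centre and the tub hasn't moved. I'll back straight off, then rise.

```bash
python3 -m inch '[[[0.02,0,-0.014],[0,0,0]],[[0.06,0,-0.043],[0,0,0]],[[0.14,0,-0.1],[0,0,0]],[[0.22,0,-0.155],[0,0,0]],[[0.31,0,-0.215],[0,0,0]],[[0.41,0,-0.287],[0,0,0]],[[0.51,0,-0.36],[0,0,0]],[[0.61,0,-0.43],[0,0,0]],[[0.61,0,-0.6],[0,0,0]],[[0.61,0,-0.8],[0,0,0]]]'
python3 -m inch '[[[0,0,-0.1],[0,0,0]],[[0,0,-0.2],[0,0,0]],[[0,0,-0.3],[0,0,0]],[[0,0,-0.4],[0,0,0]],[[0,0,-0.5],[0,0,0]],[[0,0,-0.6],[0,0,0]],[[0,0,-0.7],[0,0,0]],[[0,0,-0.8],[0,0,0]],[[0,0,-0.9],[0,0,0]],[[0,0,-0.9],[0,0,0]]]'
python3 tr.py d|grep -v before
python3 - <<'E'
from h import *
t=cv2.imread("pics/t_d.png");s=cv2.imread("pics/s_d.png")
z=[cv2.resize(i,(400,400),interpolation=cv2.INTER_NEAREST) for i in(t[175:275,225:325],s[150:250,185:285])]
cv2.imwrite("pics/crop6.png",np.hstack(z))
E
```

```text
clock: 17.8
position: [0.5194, -0.1809, 0.0661]
ee_rot: [0.567, 0.767, -0.179, 0.242]
ft_force: [-0.4, -0.6, 0.4]
grip_width: -0.001
grasp_force: 0.0
clock: 18.8
position: [0.5085, -0.1413, 0.1259]
ee_rot: [0.567, 0.767, -0.178, 0.242]
ft_force: [-0.5, 0.2, -0.2]
grip_width: -0.0
grasp_force: 0.0
now collar px (np.float64(275.0810810810811), np.float64(213.54054054054055)) 37 lid px [274.54466905 214.32856181] B [ 0.54428207 -0.2611368 ] L [ 0.54415788 -0.26178903] B-L mm [0.1 0.7] scene needle [233.2 176. ] [235.46666667 190.46666667]
[(222, array([221, 252])), (226, array([222, 252])), (230, array([223, 250]))] 236
[(222, array([221, 252])), (226, array([222, 252])), (230, array([223, 250]))] 236
```

View pics/crop6.png

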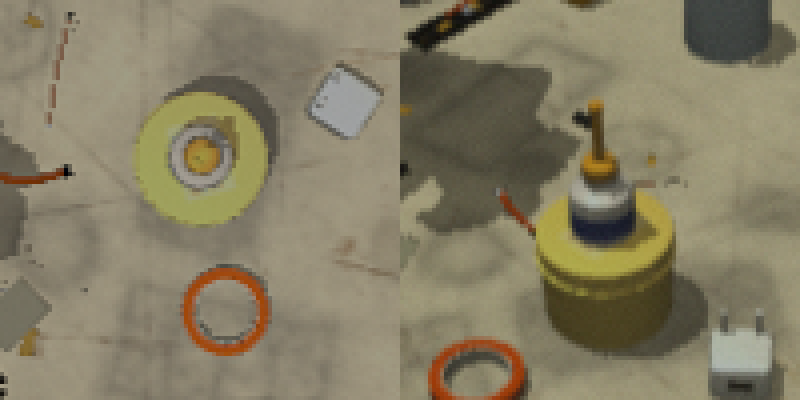

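Both views show the bottle upright in the centre of the lid: collar at (275,213.5), lid centre at (274.5,214.3). The hand is clear, so I'm handing in.

```bash
python3 -c "
from workcell import manip
print(manip.hand_in())"
```

```text
the job is handed in; nothing more can be done
None
```

The job is handed in: the bottle stands upright about 1 mm from the lid's centre by the cameras, the tub and nearby items show no movement, and the hand is clear at about 19 s; no verdict was returned.

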